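Call the runner and point out the finished burger

TASK

Call the runner: tap the service bell's plunger down with your fingertips and let it up again. Then show which order goes out: bring your fingertips two to four centimetres above the middle of the finished burger, the only one with its top bun on, keep them there for about three seconds, and finish still pointing at it. Do not bang, shove or lift the bell, and do not touch the trays, the food or anything else on the counter.

Things in the scene. Friction and masses are not known exactly. Their poses are not given: they have to be found in the camera images.
- bell: Loose counter bell, 0.22 kg, 85 mm across, 60 mm high: black base, chromed dome, small plunger on top. Origin at the centre of its underside, z up.
- bell_top (a point): Top centre of the bell's plunger (a 15 mm steel head), 60 mm above the counter when up; it stands 13 mm clear of the dome.
- bell_plunger (a joint): How far the bell's plunger is pressed down, in m: 0 up, 0.005 fully down. It springs back; about 1 N starts it, 4 N takes it fully down. It rings beyond 0.003.
- burger_top (a point): Highest point, at the middle, of the top bun lying on the finished burger, 79 mm above the counter.
- tray_finished: Tray with the finished burger (patty, cheese, top bun on), pickle slices and a small steel cup of ketchup. Loose aluminium tray 240 x 165 mm, 25 mm high, 3 mm walls; origin at the centre of its underside, x along its 240 mm length. The burger is centred 55 mm from the origin towards -x (the robot's side). With the bun on, the burger is 105 mm across and its top is 79 mm above the counter.
- bun_finished: Loose domed seeded top bun, 101 mm across, 38 mm high, 50 g; origin at the centre of its flat underside. It lies loose on top of the finished burger.
- tray_cheese: Tray with an unfinished burger: yellow cheese slice open on top, its top bun beside it. Loose aluminium tray 240 x 165 mm, 25 mm high, 3 mm walls; origin at the centre of its underside, x along its 240 mm length. The burger is centred 55 mm from the origin towards -x (the robot's side). Open, the burger is 105 mm across and 41 mm high.
- bun_cheese: Loose domed seeded top bun, 101 mm across, 38 mm high, 50 g; origin at the centre of its flat underside. It lies flat side down at the far end of the cheese burger's tray.
- tray_tomato: Tray with an unfinished burger: lettuce and tomato slices open on top, its top bun beside it. Loose aluminium tray 240 x 165 mm, 25 mm high, 3 mm walls; origin at the centre of its underside, x along its 240 mm length. The burger is centred 55 mm from the origin towards -x (the robot's side). Open, the burger is 110 mm across and 48 mm high.
- bun_tomato: Loose domed seeded top bun, 101 mm across, 38 mm high, 50 g; origin at the centre of its flat underside. It lies flat side down at the far end of the tomato burger's tray.
- bottle_red: Red squeeze bottle with a white nozzle, 64 mm across, 196 mm high, loose; origin under its centre.
- bottle_yellow: Yellow squeeze bottle with a white nozzle, 64 mm across, 196 mm high, loose; origin under its centre.
- sauce_cup: Round steel sauce cup, 82 mm across, 48 mm high, loose; origin under its centre.
Not all that is in view belongs to the job. Leave any blue, green or turquoise look-alike of the bun_finished alone.

How it is judged:
By the outcome, as a careful person would: the job done as asked, in the order asked, and still so for the second after the job is handed in, with the robot touching nothing.
It also fails if it takes over 48 s, if anything falls off the work surface, if the arm or the gripper's body presses on something with over 40 N, if the wrist force passes 120 N, or if a joint passes its speed limit or range.

ROBOT

A 7-joint arm with a two-finger parallel gripper is mounted at the origin on the work surface. World frame = base frame: x ahead of the robot, y to its left, z up, the work surface at z = 0. Lengths are in m, angles in rad, forces in N, time in s.
With the tool pointing down it reaches from about 0.425 to 0.95 m from the base axis. Payload 4.7 kg.
Tool frame: the origin (TCP) lies on the centre line of the jaws, within the pads' length; the fingertips stand 19 mm ahead of it and the grasp point (between the pads) is the TCP (bot.tcp_to_tips is the distance from the TCP to the fingertips, in m); z points along the fingers, y is the line along which they close (so a half turn about z gives the same grasp; the last joint's range is limited). The gripper opens to 85 mm and grips with 20 to 120 N. Pads are 22 mm wide; open, the fingers measure 114 mm over their backs; the gripper's body (76 mm by 85 mm) begins 54 mm behind the grasp point. The pads swing forward as they close: fully open they stand 13 mm farther back than shut.
Start: joints at [1.072, 0.469, -0.049, 1.532, 0.024, 1.141, -0.082], TCP at [0.306, -0.602, 0.25] pointing down, gripper open.
Joint ranges: [-2.59, 2.59], [-0.33, 1.99], [-1.39, 1.29], [0.1, 2.45], [-1.04, 4.18], [0.21, 1.99], [-2.66, 2.66]. Speed limits (rad/s): [2.57, 2.57, 3.14, 3.14, 3.14, 3.14, 3.14].

INTERFACE

Orientations are given as [roll, pitch, yaw] about the fixed x, y, z axes, in that order (R = Rz(yaw) Ry(pitch) Rx(roll)).
In Python, from bench import bot gives the robot as it stands.
- The arm moves only by the tool servo_tool, never from a script. Its argument "series" is a list of rows, each an object of numbers: "hand": the closure, from -1 (fully open) to 1 (shut); "dx", "dy", "dz": the shift along the world's x, y, z in cm; "yaw": the turn about the world's z in degrees. A call has exactly 8 rows; each row shifts and turns the commanded pose from where the row before left it; what a row does not reach is not made up. A row lasts 1/12 s, in which the tool goes at most 41.7 mm and 7.16 degrees, less where a joint would pass 70% of its speed; a pose out of reach is approached as far as the arm can. A call is refused whole if a number of a shift passes 4.17 or a number of a turn 7.16, either way. A call with a gripper value outside its range is refused whole. The fingers move at their own pace and stop on an object; the grip force is fixed at half the most. Time passes only in rows, so rows that do not move let the fingers close, or fill a call up. It gives the time, the measured TCP pose, the force, the opening and the grip force at its end, in the units of the state.
- bot.state(): the state, without advancing time (a new reading comes with each control period).
- bot.snapshot(name): name is "scene" or "top"; returns a dict with "pixels" (420x560x3 uint8, red, green, blue), "z_map" (420x560 float32, m along the optical axis (not along the pixel's ray), 0 where there is no reading), "mtx" (3x3 intrinsics, pixels), "dist_coeffs" ([k1, k2, p1, p2, k3] as OpenCV has them; the pictures are not rectified), "world_to_cam" (4x4, takes a point from world to camera coordinates). Camera axes: x right, y up, looking along -z (the intrinsics and any distortion apply to the point x, -y, -z); pixel columns grow to the right and rows downward; lengths in m; the calibration is good to about 2 mm. A picture is of the moment at which its call begins.
- bot.job_done(): hands the job in; it is judged then, once.
The state is a dict: "clock": time; "joint_pos": joint angles; "dq": joint speeds; "joint_efforts": joint torques, N m; "eef_pos": TCP position; "eef_rot": TCP orientation; "wrist_force": force on the tool from outside, world axes, zero at the start; "torque": the same for the moment, N m; "grip_width": finger opening in m; "grasp_force": force on a finger pad.
Only numpy, scipy, OpenCV 4.12 (cv2) and the standard library are available. Lean on these libraries where they do the work, as an engineer would, in place of code of your own. Each camera call takes 0.05 s, during which the arm holds its last target. There are 200 camera calls.

## Working session

There is one attempt and no reset: what is moved stays moved. The work goes in short steps, Python scripts to look and compute and a tool call to move; the robot and the scene stay as the last step left them, time stands still between calls to the robot, and variables do not carry over. Pictures are saved under pics/ and viewed, at most 10 in all, crops included, and the job is handed in when it is done.

Besides the shell and the picture viewer there is one more tool, called after "Emit:" by a JSON object that holds its "op" and its "data", one argument or row to a line. servo_tool: Moves the arm, as the interface text tells. Its arguments: {"type":"object","properties":{"series":{"type":"array"}},"required":["series"]}

```bash
mkdir -p pics; cat > h.py <<'E'
import numpy as np, cv2
from bench import bot
def snap(n):
    s=bot.snapshot(n); np.savez(f'{n}.npz',**{k:np.asarray(v) for k,v in s.items()}); return s
def pts(s,uv):
    """pixels -> world points from depth map"""
    uv=np.asarray(uv,float).reshape(-1,1,2)
    n=cv2.undistortPoints(uv,np.asarray(s['mtx'],float),np.asarray(s['dist_coeffs'],float)).reshape(-1,2)
    i=uv.reshape(-1,2).round().astype(int); z=s['z_map'][i[:,1],i[:,0]]
    c=np.c_[n[:,0]*z,-n[:,1]*z,-z,np.ones(len(z))]
    return (np.linalg.inv(s['world_to_cam'])@c.T).T[:,:3]
def world(s):
    h,w=s['z_map'].shape; v,u=np.mgrid[:h,:w]
    return pts(s,np.c_[u.ravel(),v.ravel()]).reshape(h,w,3)
E
python3 - <<'E'
from h import *
for n in('scene','top'):
    s=snap(n); cv2.imwrite(f'pics/{n}0.png',s['pixels'][:,:,::-1])
st=bot.state(); print(st['clock'],st['eef_pos'],st['eef_rot'],st['wrist_force'],st['grip_width'],bot.tcp_to_tips)
E
```

```text
0.1 [ 0.30535425 -0.60141603  0.24934792] [-3.13979417e+00  5.85257928e-05  4.69818567e-01] [ 0.10083667 -0.11599098 -0.57802676] 0.08508705202873906 0.019
```

View pics/scene0.png

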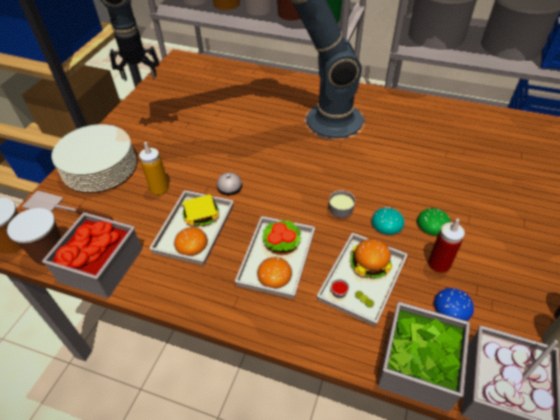

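View pics/top0.png

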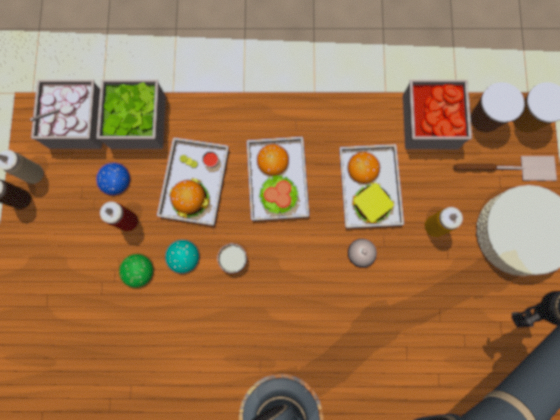

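The scene view shows the bell at (229,183), and the top view shows it at (362,252). There are several candidates for the finished burger:
- **Orange bun on cheese and patty:** scene (373,255), top (187,196), on the tray with the ketchup cup and pickles. This one fits the description.
- **Orange buns lying beside open burgers:** top (273,160) and (363,167). These are not it.
- **Turquoise, green and blue look-alikes:** top (182,257), (136,270) and (113,179). These are not it.

I'll measure the bell and burger, and confirm with a crop.

```bash
python3 - <<'E'
import numpy as np,cv2
from h import pts,world
S={n:dict(np.load(n+'.npz')) for n in('scene','top')}
for n,b,q in(('top',(362,252),(187,196)),('scene',(229,183),(373,255))):
    s=S[n]; W=world(s); P=s['pixels']; hsv=cv2.cvtColor(P,cv2.COLOR_RGB2HSV)
    v,u=np.mgrid[:420,:560]
    # bell: points above 12mm near the pixel
    m=(np.hypot(u-b[0],v-b[1])<22)&(W[...,2]>.012); B=W[m]
    c,r=cv2.minEnclosingCircle(B[:,:2].astype(np.float32)); 
    t=B[B[:,2]>B[:,2].max()-.008]
    print(n,'bell circ',np.round(c,4),round(r,4),'maxz',B[:,2].max().round(4),'top pts',len(t),t.mean(0).round(4))
    # bun
    m=((np.hypot(u-q[0],v-q[1])<26)&(hsv[...,0]>4)&(hsv[...,0]<20)&(hsv[...,1]>120)&(W[...,2]>.045)); B=W[m]
    c,r=cv2.minEnclosingCircle(B[:,:2].astype(np.float32)); t=B[B[:,2]>B[:,2].max()-.006]
    A=np.c_[2*B,np.ones(len(B))]; x=np.linalg.lstsq(A,(B**2).sum(1),rcond=None)[0]
    print('  bun circ',np.round(c,4),round(r,4),'maxz',B[:,2].max().round(4),'top',t.mean(0).round(4),'sphere',x[:3].round(4))
    print('  counter z',np.median(W[(np.hypot(u-b[0],v-b[1])<40)&(np.hypot(u-b[0],v-b[1])>25)][:,2]).round(4), 'obst: max z by y in x .35-.95')
W=world(S['top']); 
for y in np.arange(-.7,.7,.1):
    m=(W[...,0]>.3)&(W[...,0]<.95)&(W[...,1]>y)&(W[...,1]<y+.1); print(round(y,1),W[m][:,2].max().round(3) if m.any() else None,end=' ')
a=S['scene']['pixels'][200:300,310:440,::-1]; c=S['top']['pixels'][130:230,150:280,::-1]
d=S['top']['pixels'][215:290,325:400,::-1]; d=cv2.resize(d,(130,130))[:100]
cv2.imwrite('pics/crop.png',cv2.resize(np.hstack([a,c]),None,fx=3,fy=3,interpolation=cv2.INTER_CUBIC))
E
```

```text
top bell circ [ 0.3999 -0.1403] 0.155 maxz 1.4529 top pts 8 [ 0.3129 -0.0121  1.4529]
  bun circ [0.4749 0.1515] 0.2303 maxz 1.4529 top [ 0.3129 -0.0121  1.4529] sphere [0.5331 0.188  0.7861]
  counter z 0.0015 obst: max z by y in x .35-.95
scene bell circ [0.9234 0.03  ] 0.5707 maxz 1.0989 top pts 5 [1.4203 0.3106 1.0989]
  bun circ [0.9963 0.2919] 0.4245 maxz 1.0989 top [1.4203 0.3106 1.0989] sphere [0.8036 0.2787 0.7512]
  counter z 0.0027 obst: max z by y in x .35-.95
-0.7 0.142 -0.6 0.442 -0.5 0.2 -0.4 0.111 -0.3 0.065 -0.2 0.036 -0.1 1.453 -0.0 0.055 0.1 0.052 0.2 0.087 0.3 0.111 0.4 0.2 0.5 0.111 0.6 0.176
```

View pics/crop.png

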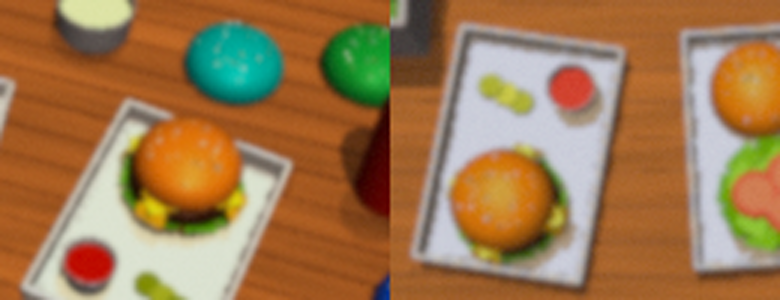

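The crop confirms it: the bun sits on cheese, lettuce and patty, on the tray with ketchup and pickles (top (187,196), scene (373,255)). Zero-depth pixels spoiled the fits, so I'll drop them and refit.

```bash
python3 - <<'E'
import numpy as np,cv2
from h import pts,world
S={n:dict(np.load(n+'.npz')) for n in('scene','top')}
for n,b,q in(('top',(362,252),(187,196)),('scene',(229,183),(373,255))):
    s=S[n]; W=world(s); ok=(s['z_map']>0)&(W[...,2]<.5); hsv=cv2.cvtColor(s['pixels'],cv2.COLOR_RGB2HSV)
    v,u=np.mgrid[:420,:560]
    B=W[(np.hypot(u-b[0],v-b[1])<22)&(W[...,2]>.010)&ok]
    c,r=cv2.minEnclosingCircle(B[:,:2].astype(np.float32)); t=B[B[:,2]>B[:,2].max()-.012]
    print(n,'bell circ',np.round(c,4),round(r,4),'maxz',B[:,2].max().round(4),'n',len(B),len(t),t.mean(0).round(4),'mean',B.mean(0).round(4))
    B=W[(np.hypot(u-q[0],v-q[1])<26)&(hsv[...,0]>4)&(hsv[...,0]<20)&(hsv[...,1]>120)&(W[...,2]>.045)&ok]
    c,r=cv2.minEnclosingCircle(B[:,:2].astype(np.float32)); t=B[B[:,2]>B[:,2].max()-.006]
    x=np.linalg.lstsq(np.c_[2*B,np.ones(len(B))],(B**2).sum(1),rcond=None)[0]
    print('  bun circ',np.round(c,4),round(r,4),'maxz',B[:,2].max().round(4),'top',t.mean(0).round(4),'sphere',x[:3].round(4))
s=S['top']
cv2.imwrite('pics/bell.png',np.hstack([cv2.resize(S[n]['pixels'][y-25:y+25,x-25:x+25,::-1],(400,400),interpolation=cv2.INTER_NEAREST) for n,x,y in(('top',362,252),('scene',229,183))]))
E
```

```text
top bell circ [ 0.464  -0.2344] 0.0465 maxz 0.0645 n 643 27 [ 0.46   -0.2363  0.0588] mean [ 0.4583 -0.2332  0.0376]
  bun circ [0.6183 0.2721] 0.0496 maxz 0.0857 top [0.6209 0.2754 0.0814] sphere [0.6193 0.274  0.0294]
scene bell circ [ 0.4765 -0.2304] 0.0864 maxz 0.0627 n 530 20 [ 0.4612 -0.236   0.0572] mean [ 0.485  -0.227   0.0324]
  bun circ [0.6207 0.279 ] 0.0509 maxz 0.0855 top [0.6194 0.2764 0.0811] sphere [0.619  0.2773 0.0285]
```

View pics/bell.png

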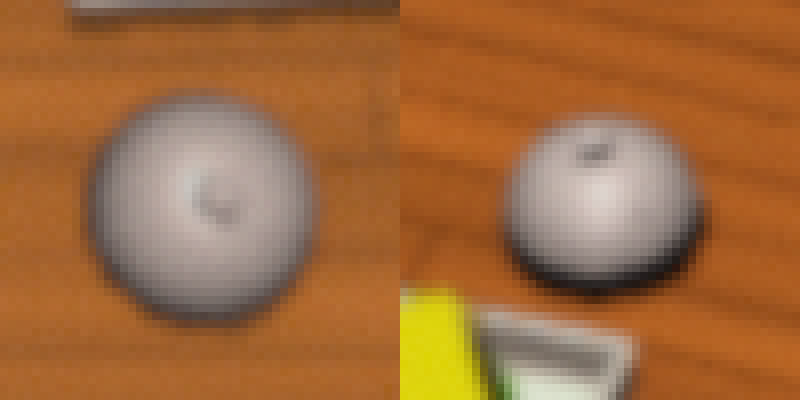

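The plunger is at about (0.460, -0.236, 0.060), and the two views agree to 1 mm. The burger top is at (0.6195, 0.2755, about 0.08), against 0.079 expected. I'll shut the fingers and travel to the bell at a safe height.

Emit:
{"op": "servo_tool", "data": {
  "series": [
    {"hand":1,"dx":0.4,"dy":1},
    {"hand":1,"dx":0.9,"dy":2},
    {"hand":1,"dx":1.3,"dy":3},
    {"hand":1,"dx":1.3,"dy":3},
    {"hand":1,"dx":1.3,"dy":3},
    {"hand":1,"dx":1.3,"dy":3},
    {"hand":1,"dx":1.3,"dy":3},
    {"hand":1,"dx":1.3,"dy":3}
  ]
}}

```text
invalid input at $.series[0]: expected keys hand, dx, dy, dz, yaw
```

Emit:
{"op": "servo_tool", "data": {
  "series": [
    {"hand":1,"dx":1.3,"dy":3},
    {"hand":1,"dx":1.3,"dy":3},
    {"hand":1,"dx":1.2,"dy":3},
    {"hand":1,"dx":1.1,"dy":2.6},
    {"hand":1,"dx":0.8,"dy":2},
    {"hand":1,"dx":0.5,"dy":1.3},
    {"hand":1,"dx":0.2,"dy":0.7},
    {"hand":1}
  ]
}}

```text
invalid input at $.series[0]: expected keys hand, dx, dy, dz, yaw
```

Emit:
{"op": "servo_tool", "data": {
  "series": [
    {"hand":1,"dx":0.4,"dy":1,"dz":0,"yaw":0},
    {"hand":1,"dx":0.9,"dy":2,"dz":0,"yaw":0},
    {"hand":1,"dx":1.3,"dy":3,"dz":0,"yaw":0},
    {"hand":1,"dx":1.3,"dy":3,"dz":0,"yaw":0},
    {"hand":1,"dx":1.3,"dy":3,"dz":0,"yaw":0},
    {"hand":1,"dx":1.3,"dy":3,"dz":0,"yaw":0},
    {"hand":1,"dx":1.3,"dy":3,"dz":0,"yaw":0},
    {"hand":1,"dx":1.3,"dy":3,"dz":0,"yaw":0}
  ]
}}

```text
clock: 0.77
eef_pos: [0.397, -0.3893, 0.2502]
eef_rot: [-3.141, -0.0, 0.47]
wrist_force: [0.8, 0.2, -0.4]
grip_width: -0.0001
grasp_force: 0.0
```

Emit:
{"op": "servo_tool", "data": {
  "series": [
    {"hand":1,"dx":1.3,"dy":3,"dz":0,"yaw":0},
    {"hand":1,"dx":1.3,"dy":3,"dz":0,"yaw":0},
    {"hand":1,"dx":1.2,"dy":3,"dz":0,"yaw":0},
    {"hand":1,"dx":1.1,"dy":2.6,"dz":0,"yaw":0},
    {"hand":1,"dx":0.8,"dy":2,"dz":0,"yaw":0},
    {"hand":1,"dx":0.5,"dy":1.3,"dz":0,"yaw":0},
    {"hand":1,"dx":0.2,"dy":0.7,"dz":0,"yaw":0},
    {"hand":1,"dx":0,"dy":0,"dz":0,"yaw":0}
  ]
}}

```text
clock: 1.43
eef_pos: [0.461, -0.2335, 0.2503]
eef_rot: [-3.141, -0.0, 0.474]
wrist_force: [-0.5, 0.6, -0.4]
grip_width: 0.0002
grasp_force: 0.0
```

Emit:
{"op": "servo_tool", "data": {
  "series": [
    {"hand":1,"dx":-0.1,"dy":-0.25,"dz":-1,"yaw":0},
    {"hand":1,"dx":0,"dy":0,"dz":-2.5,"yaw":0},
    {"hand":1,"dx":0,"dy":0,"dz":-3,"yaw":0},
    {"hand":1,"dx":0,"dy":0,"dz":-3,"yaw":0},
    {"hand":1,"dx":0,"dy":0,"dz":-2.5,"yaw":0},
    {"hand":1,"dx":0,"dy":0,"dz":-1.5,"yaw":0},
    {"hand":1,"dx":0,"dy":0,"dz":-0.8,"yaw":0},
    {"hand":1,"dx":0,"dy":0,"dz":0,"yaw":0}
  ]
}}

```text
clock: 2.1
eef_pos: [0.4576, -0.2392, 0.1051]
eef_rot: [-3.138, 0.003, 0.468]
wrist_force: [-0.6, 0.2, -0.1]
grip_width: -0.0002
grasp_force: 0.0
```

```bash
python3 - <<'E'
from h import *
s=snap('scene'); t=snap('top'); st=bot.state(); print(st['clock'],st['eef_pos'],st['wrist_force'])
cv2.imwrite('pics/near.png',np.hstack([cv2.resize(q['pixels'][y-35:y+35,x-35:x+35,::-1],(400,400),interpolation=cv2.INTER_NEAREST) for q,x,y in((t,362,252),(s,229,173))]))
E
```

```text
2.2 [ 0.45958537 -0.23932674  0.10752893] [-0.25338643  0.11300811  0.86104756]
```

View pics/near.png

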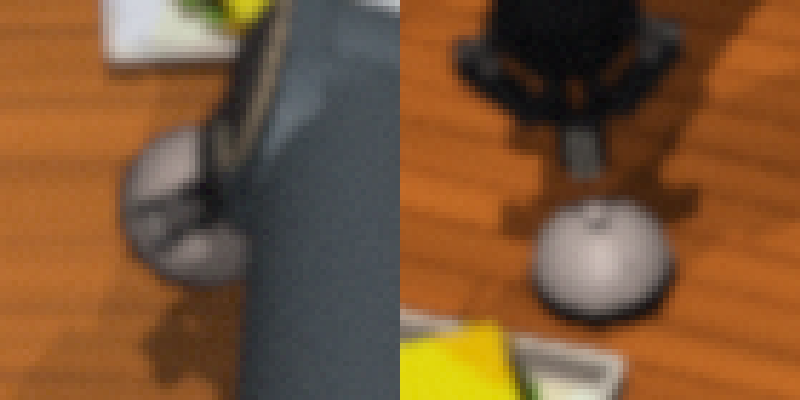

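The scene crop shows the shut fingertips at about (226,169.5), hanging just above the plunger at (228.5,175), and slightly to the left (-y) of it. I'll check the offset by projection.

```bash
python3 - <<'E'
from h import *
s=dict(np.load('scene.npz'))
def proj(p):
    c=(s['world_to_cam']@np.r_[p,1])[:3]; return cv2.projectPoints(np.array([[c[0],-c[1],-c[2]]]),np.zeros(3),np.zeros(3),s['mtx'],s['dist_coeffs'])[0].ravel().round(1)
print('tip',proj([.4596,-.2393,.0885]),'tip cmd',proj([.460,-.236,.087]),'plunger',proj([.4605,-.236,.06]), 'dy+1cm',proj([.4605,-.226,.06]),'dx+1cm',proj([.4705,-.236,.06]))
print([bot.state()['eef_pos'].round(4) for _ in range(2)])
E
```

```text
tip [225.3 167.5] tip cmd [226.2 168.2] plunger [227.1 174.4] dy+1cm [229.9 175.1] dx+1cm [225.8 176.4]
[array([ 0.4596, -0.2393,  0.1075]), array([ 0.4596, -0.2393,  0.1075])]
```

Emit:
{"op": "servo_tool", "data": {
  "series": [
    {"hand":1,"dx":0,"dy":0.1,"dz":-0.6,"yaw":0},
    {"hand":1,"dx":0,"dy":0.1,"dz":-0.6,"yaw":0},
    {"hand":1,"dx":0,"dy":0.1,"dz":-0.3,"yaw":0},
    {"hand":1,"dx":0,"dy":0,"dz":-0.2,"yaw":0},
    {"hand":1,"dx":0,"dy":0,"dz":-0.1,"yaw":0},
    {"hand":1,"dx":0,"dy":0,"dz":0,"yaw":0},
    {"hand":1,"dx":0,"dy":0,"dz":0,"yaw":0},
    {"hand":1,"dx":0,"dy":0,"dz":0,"yaw":0}
  ]
}}

```text
clock: 2.87
eef_pos: [0.4598, -0.2354, 0.0895]
eef_rot: [3.141, -0.0, 0.47]
wrist_force: [0.4, -0.2, -0.3]
grip_width: -0.0003
grasp_force: 0.0
```

Emit:
{"op": "servo_tool", "data": {
  "series": [
    {"hand":1,"dx":0,"dy":0,"dz":-0.1,"yaw":0},
    {"hand":1,"dx":0,"dy":0,"dz":-0.1,"yaw":0},
    {"hand":1,"dx":0,"dy":0,"dz":-0.1,"yaw":0},
    {"hand":1,"dx":0,"dy":0,"dz":-0.1,"yaw":0},
    {"hand":1,"dx":0,"dy":0,"dz":-0.1,"yaw":0},
    {"hand":1,"dx":0,"dy":0,"dz":-0.1,"yaw":0},
    {"hand":1,"dx":0,"dy":0,"dz":-0.1,"yaw":0},
    {"hand":1,"dx":0,"dy":0,"dz":0,"yaw":0}
  ]
}}

```text
clock: 3.53
eef_pos: [0.4595, -0.2353, 0.0821]
eef_rot: [-3.141, 0.0, 0.47]
wrist_force: [0.3, -0.5, -0.1]
grip_width: -0.0002
grasp_force: 0.0
```

Emit:
{"op": "servo_tool", "data": {
  "series": [
    {"hand":1,"dx":0,"dy":0,"dz":-0.05,"yaw":0},
    {"hand":1,"dx":0,"dy":0,"dz":-0.05,"yaw":0},
    {"hand":1,"dx":0,"dy":0,"dz":-0.05,"yaw":0},
    {"hand":1,"dx":0,"dy":0,"dz":-0.05,"yaw":0},
    {"hand":1,"dx":0,"dy":0,"dz":0,"yaw":0},
    {"hand":1,"dx":0,"dy":0,"dz":0,"yaw":0},
    {"hand":1,"dx":0,"dy":0,"dz":0,"yaw":0},
    {"hand":1,"dx":0,"dy":0,"dz":0,"yaw":0}
  ]
}}

```text
clock: 4.2
eef_pos: [0.4597, -0.2354, 0.0804]
eef_rot: [3.141, -0.0, 0.47]
wrist_force: [0.2, 0.6, -0.2]
grip_width: 0.0003
grasp_force: 0.0
```

Tips are at about 0.0615 with no contact yet, so I'll go down 2.5 mm.

Emit:
{"op": "servo_tool", "data": {
  "series": [
    {"hand":1,"dx":0,"dy":0,"dz":-0.05,"yaw":0},
    {"hand":1,"dx":0,"dy":0,"dz":-0.05,"yaw":0},
    {"hand":1,"dx":0,"dy":0,"dz":-0.05,"yaw":0},
    {"hand":1,"dx":0,"dy":0,"dz":-0.05,"yaw":0},
    {"hand":1,"dx":0,"dy":0,"dz":-0.05,"yaw":0},
    {"hand":1,"dx":0,"dy":0,"dz":0,"yaw":0},
    {"hand":1,"dx":0,"dy":0,"dz":0,"yaw":0},
    {"hand":1,"dx":0,"dy":0,"dz":0,"yaw":0}
  ]
}}

```text
clock: 4.87
eef_pos: [0.4597, -0.2354, 0.0779]
eef_rot: [3.141, -0.0, 0.47]
wrist_force: [-0.7, 0.2, 2.1]
grip_width: -0.0003
grasp_force: 0.7
```

Contact at 2.1 N, so the plunger is about 1.5 mm down. Going another 2 mm should make it ring.

Emit:
{"op": "servo_tool", "data": {
  "series": [
    {"hand":1,"dx":0,"dy":0,"dz":-0.05,"yaw":0},
    {"hand":1,"dx":0,"dy":0,"dz":-0.05,"yaw":0},
    {"hand":1,"dx":0,"dy":0,"dz":-0.05,"yaw":0},
    {"hand":1,"dx":0,"dy":0,"dz":-0.05,"yaw":0},
    {"hand":1,"dx":0,"dy":0,"dz":0,"yaw":0},
    {"hand":1,"dx":0,"dy":0,"dz":0,"yaw":0},
    {"hand":1,"dx":0,"dy":0,"dz":0,"yaw":0},
    {"hand":1,"dx":0,"dy":0,"dz":0,"yaw":0}
  ]
}}

```text
clock: 5.53
eef_pos: [0.4597, -0.2354, 0.0759]
eef_rot: [3.141, -0.0, 0.47]
wrist_force: [0.2, 0.3, 1.4]
grip_width: 0.0
grasp_force: 1.3
```

Emit:
{"op": "servo_tool", "data": {
  "series": [
    {"hand":1,"dx":0,"dy":0,"dz":-0.05,"yaw":0},
    {"hand":1,"dx":0,"dy":0,"dz":-0.05,"yaw":0},
    {"hand":1,"dx":0,"dy":0,"dz":0,"yaw":0},
    {"hand":1,"dx":0,"dy":0,"dz":0,"yaw":0},
    {"hand":1,"dx":0,"dy":0,"dz":0,"yaw":0},
    {"hand":1,"dx":0,"dy":0,"dz":0,"yaw":0},
    {"hand":1,"dx":0,"dy":0,"dz":0,"yaw":0},
    {"hand":1,"dx":0,"dy":0,"dz":0,"yaw":0}
  ]
}}

```text
clock: 6.2
eef_pos: [0.4597, -0.2354, 0.0749]
eef_rot: [3.141, -0.0, 0.47]
wrist_force: [-0.2, -0.1, 2.7]
grip_width: 0.0001
grasp_force: 1.6
```

```bash
python3 - <<'E'
from h import *
F=[];Z=[]
for _ in range(10):
    s=bot.snapshot('scene'); q=bot.state(); F.append(q['wrist_force']); Z.append(q['eef_pos'])
print(np.mean(F,0).round(2),np.std(F,0).round(2),np.mean(Z,0).round(4),q['clock'])
E
```

```text
[-0.46 -0.16  3.4 ] [0.42 0.48 0.35] [ 0.4597 -0.2354  0.0749] 6.7
```

The mean force is 3.4 N and the tips are at 0.056, so both put the plunger about 4 mm down, past the 3 mm ring point. Now I'll release straight up.

Emit:
{"op": "servo_tool", "data": {
  "series": [
    {"hand":1,"dx":0,"dy":0,"dz":0.1,"yaw":0},
    {"hand":1,"dx":0,"dy":0,"dz":0.1,"yaw":0},
    {"hand":1,"dx":0,"dy":0,"dz":0.2,"yaw":0},
    {"hand":1,"dx":0,"dy":0,"dz":0.3,"yaw":0},
    {"hand":1,"dx":0,"dy":0,"dz":0.8,"yaw":0},
    {"hand":1,"dx":0,"dy":0,"dz":1.5,"yaw":0},
    {"hand":1,"dx":0,"dy":0,"dz":2.5,"yaw":0},
    {"hand":1,"dx":0,"dy":0,"dz":3,"yaw":0}
  ]
}}

```text
clock: 7.37
eef_pos: [0.4583, -0.2347, 0.1597]
eef_rot: [-3.138, 0.002, 0.47]
wrist_force: [0.2, -0.8, 0.3]
grip_width: 0.0003
grasp_force: 0.0
```

Emit:
{"op": "servo_tool", "data": {
  "series": [
    {"hand":1,"dx":0,"dy":0,"dz":3,"yaw":0},
    {"hand":1,"dx":0,"dy":0,"dz":2.5,"yaw":0},
    {"hand":1,"dx":0,"dy":1,"dz":2,"yaw":0},
    {"hand":1,"dx":0,"dy":2,"dz":1,"yaw":0},
    {"hand":1,"dx":0.5,"dy":2.5,"dz":0,"yaw":0},
    {"hand":1,"dx":1,"dy":2.5,"dz":0,"yaw":0},
    {"hand":1,"dx":1,"dy":2.5,"dz":0,"yaw":0},
    {"hand":1,"dx":1,"dy":2.5,"dz":0,"yaw":0}
  ]
}}

```text
clock: 8.03
eef_pos: [0.4945, -0.1041, 0.2455]
eef_rot: [3.141, -0.0, 0.469]
wrist_force: [0.0, -0.3, 0.2]
grip_width: -0.0002
grasp_force: 0.0
```

Emit:
{"op": "servo_tool", "data": {
  "series": [
    {"hand":1,"dx":1,"dy":3,"dz":0,"yaw":0},
    {"hand":1,"dx":1,"dy":3,"dz":0,"yaw":0},
    {"hand":1,"dx":1,"dy":3,"dz":0,"yaw":0},
    {"hand":1,"dx":1,"dy":3,"dz":0,"yaw":0},
    {"hand":1,"dx":1,"dy":3,"dz":0,"yaw":0},
    {"hand":1,"dx":1,"dy":3,"dz":0,"yaw":0},
    {"hand":1,"dx":1,"dy":3,"dz":0,"yaw":0},
    {"hand":1,"dx":1,"dy":3,"dz":0,"yaw":0}
  ]
}}

```text
clock: 8.7
eef_pos: [0.5745, 0.136, 0.2452]
eef_rot: [3.141, 0.0, 0.47]
wrist_force: [0.3, -0.3, 0.0]
grip_width: -0.0003
grasp_force: 0.0
```

Emit:
{"op": "servo_tool", "data": {
  "series": [
    {"hand":1,"dx":1,"dy":3,"dz":0,"yaw":0},
    {"hand":1,"dx":1,"dy":3,"dz":0,"yaw":0},
    {"hand":1,"dx":0.8,"dy":2.5,"dz":0,"yaw":0},
    {"hand":1,"dx":0.7,"dy":2.2,"dz":0,"yaw":0},
    {"hand":1,"dx":0.5,"dy":1.6,"dz":0,"yaw":0},
    {"hand":1,"dx":0.3,"dy":1,"dz":0,"yaw":0},
    {"hand":1,"dx":0.2,"dy":0.6,"dz":0,"yaw":0},
    {"hand":1,"dx":0,"dy":0,"dz":0,"yaw":0}
  ]
}}

```text
clock: 9.37
eef_pos: [0.6194, 0.2746, 0.2448]
eef_rot: [-3.141, 0.0, 0.471]
wrist_force: [-0.6, -0.5, 0.8]
grip_width: 0.0002
grasp_force: 0.0
```

Emit:
{"op": "servo_tool", "data": {
  "series": [
    {"hand":1,"dx":0,"dy":0,"dz":-1,"yaw":0},
    {"hand":1,"dx":0,"dy":0,"dz":-2,"yaw":0},
    {"hand":1,"dx":0,"dy":0,"dz":-2,"yaw":0},
    {"hand":1,"dx":0,"dy":0,"dz":-2,"yaw":0},
    {"hand":1,"dx":0,"dy":0,"dz":-1,"yaw":0},
    {"hand":1,"dx":0,"dy":0,"dz":-0.5,"yaw":0},
    {"hand":1,"dx":0,"dy":0,"dz":0,"yaw":0},
    {"hand":1,"dx":0,"dy":0,"dz":0,"yaw":0}
  ]
}}

```text
clock: 10.03
eef_pos: [0.6201, 0.2733, 0.1605]
eef_rot: [3.141, -0.001, 0.469]
wrist_force: [-0.5, -0.7, 0.3]
grip_width: 0.0002
grasp_force: 0.0
```

Emit:
{"op": "servo_tool", "data": {
  "series": [
    {"hand":1,"dx":0,"dy":0.1,"dz":-0.5,"yaw":0},
    {"hand":1,"dx":0,"dy":0.1,"dz":-0.8,"yaw":0},
    {"hand":1,"dx":0,"dy":0,"dz":-0.8,"yaw":0},
    {"hand":1,"dx":0,"dy":0,"dz":-0.6,"yaw":0},
    {"hand":1,"dx":0,"dy":0,"dz":-0.4,"yaw":0},
    {"hand":1,"dx":0,"dy":0,"dz":-0.1,"yaw":0},
    {"hand":1,"dx":0,"dy":0,"dz":0,"yaw":0},
    {"hand":1,"dx":0,"dy":0,"dz":0,"yaw":0}
  ]
}}

```text
clock: 10.7
eef_pos: [0.6197, 0.2757, 0.1279]
eef_rot: [3.142, -0.0, 0.47]
wrist_force: [-0.5, -0.5, -0.0]
grip_width: 0.0001
grasp_force: 0.0
```

```bash
python3 - <<'E'
from h import *
s=snap('scene'); t=snap('top'); st=bot.state(); print(st['clock'],st['eef_pos'].round(4))
cv2.imwrite('pics/point.png',np.hstack([cv2.resize(q['pixels'][y-50:y+50,x-50:x+50,::-1],(400,400)) for q,x,y in((s,373,235),(s,229,178))]))
W=world(s); b=(229,183); v,u=np.mgrid[:420,:560]
B=W[(np.hypot(u-b[0],v-b[1])<22)&(W[...,2]>.01)&(W[...,2]<.2)&(s['z_map']>0)]; T=B[B[:,2]>B[:,2].max()-.012]
print('bell top now',B[:,2].max().round(4),T.mean(0).round(4))
E
```

```text
10.8 [0.6199 0.2758 0.1282]
bell top now 0.0635 [ 0.4603 -0.2345  0.0588]
```

View pics/point.png

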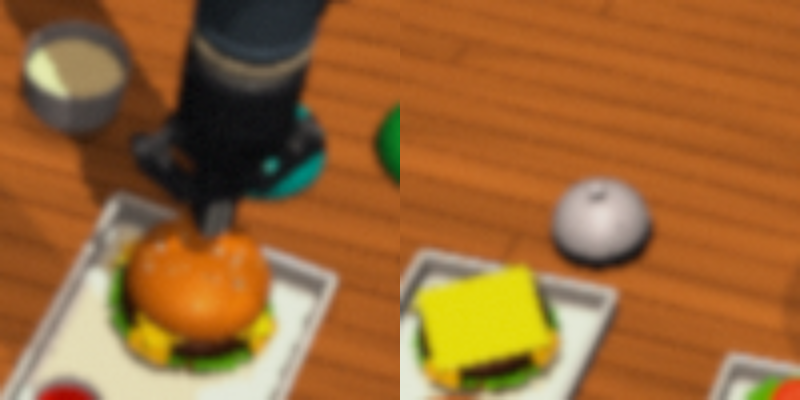

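The pictures show the fingertips over the finished bun, tip at scene (377,242), and the bell upright in its place with the plunger up. I'll check the tip-to-bun offset by projection, then hold.

```bash
python3 - <<'E'
from h import *
s=dict(np.load('scene.npz'))
def proj(p):
    c=(s['world_to_cam']@np.r_[p,1])[:3]; return cv2.projectPoints(np.array([[c[0],-c[1],-c[2]]]),np.zeros(3),np.zeros(3),s['mtx'],s['dist_coeffs'])[0].ravel().round(1)
print('tip exp',proj([.62,.2757,.109]),'bun top',proj([.6195,.276,.079]))
print(pts(s,[(376,238),(376,240),(377,240),(377,242),(376,242),(376,244)]).round(3))
E
```

```text
tip exp [374.5 241.8] bun top [373.2 248.4]
[[0.629 0.278 0.137]
 [0.631 0.279 0.132]
 [0.627 0.281 0.127]
 [0.63  0.283 0.124]
 [0.625 0.28  0.116]
 [0.604 0.28  0.082]]
```

Emit:
{"op": "servo_tool", "data": {
  "series": [
    {"hand":1,"dx":0,"dy":0,"dz":0,"yaw":0},
    {"hand":1,"dx":0,"dy":0,"dz":0,"yaw":0},
    {"hand":1,"dx":0,"dy":0,"dz":0,"yaw":0},
    {"hand":1,"dx":0,"dy":0,"dz":0,"yaw":0},
    {"hand":1,"dx":0,"dy":0,"dz":0,"yaw":0},
    {"hand":1,"dx":0,"dy":0,"dz":0,"yaw":0},
    {"hand":1,"dx":0,"dy":0,"dz":0,"yaw":0},
    {"hand":1,"dx":0,"dy":0,"dz":0,"yaw":0}
  ]
}}

```text
clock: 11.47
eef_pos: [0.6197, 0.2756, 0.1279]
eef_rot: [3.142, -0.0, 0.47]
wrist_force: [-0.1, -0.1, 0.2]
grip_width: 0.0001
grasp_force: 0.0
```

Emit:
{"op": "servo_tool", "data": {
  "series": [
    {"hand":1,"dx":0,"dy":0,"dz":0,"yaw":0},
    {"hand":1,"dx":0,"dy":0,"dz":0,"yaw":0},
    {"hand":1,"dx":0,"dy":0,"dz":0,"yaw":0},
    {"hand":1,"dx":0,"dy":0,"dz":0,"yaw":0},
    {"hand":1,"dx":0,"dy":0,"dz":0,"yaw":0},
    {"hand":1,"dx":0,"dy":0,"dz":0,"yaw":0},
    {"hand":1,"dx":0,"dy":0,"dz":0,"yaw":0},
    {"hand":1,"dx":0,"dy":0,"dz":0,"yaw":0}
  ]
}}

```text
clock: 12.13
eef_pos: [0.6196, 0.2756, 0.1278]
eef_rot: [3.141, 0.0, 0.47]
wrist_force: [-0.1, 0.1, -1.2]
grip_width: -0.0001
grasp_force: 0.0
```

Emit:
{"op": "servo_tool", "data": {
  "series": [
    {"hand":1,"dx":0,"dy":0,"dz":0,"yaw":0},
    {"hand":1,"dx":0,"dy":0,"dz":0,"yaw":0},
    {"hand":1,"dx":0,"dy":0,"dz":0,"yaw":0},
    {"hand":1,"dx":0,"dy":0,"dz":0,"yaw":0},
    {"hand":1,"dx":0,"dy":0,"dz":0,"yaw":0},
    {"hand":1,"dx":0,"dy":0,"dz":0,"yaw":0},
    {"hand":1,"dx":0,"dy":0,"dz":0,"yaw":0},
    {"hand":1,"dx":0,"dy":0,"dz":0,"yaw":0}
  ]
}}

```text
clock: 12.8
eef_pos: [0.6196, 0.2756, 0.1278]
eef_rot: [3.142, 0.0, 0.47]
wrist_force: [1.0, -0.3, -0.9]
grip_width: 0.0002
grasp_force: 0.0
```

Emit:
{"op": "servo_tool", "data": {
  "series": [
    {"hand":1,"dx":0,"dy":0,"dz":0,"yaw":0},
    {"hand":1,"dx":0,"dy":0,"dz":0,"yaw":0},
    {"hand":1,"dx":0,"dy":0,"dz":0,"yaw":0},
    {"hand":1,"dx":0,"dy":0,"dz":0,"yaw":0},
    {"hand":1,"dx":0,"dy":0,"dz":0,"yaw":0},
    {"hand":1,"dx":0,"dy":0,"dz":0,"yaw":0},
    {"hand":1,"dx":0,"dy":0,"dz":0,"yaw":0},
    {"hand":1,"dx":0,"dy":0,"dz":0,"yaw":0}
  ]
}}

```text
clock: 13.47
eef_pos: [0.6196, 0.2756, 0.1279]
eef_rot: [3.142, -0.0, 0.47]
wrist_force: [0.1, 0.7, 0.2]
grip_width: 0.0001
grasp_force: 0.0
```

Emit:
{"op": "servo_tool", "data": {
  "series": [
    {"hand":1,"dx":0,"dy":0,"dz":0,"yaw":0},
    {"hand":1,"dx":0,"dy":0,"dz":0,"yaw":0},
    {"hand":1,"dx":0,"dy":0,"dz":0,"yaw":0},
    {"hand":1,"dx":0,"dy":0,"dz":0,"yaw":0},
    {"hand":1,"dx":0,"dy":0,"dz":0,"yaw":0},
    {"hand":1,"dx":0,"dy":0,"dz":0,"yaw":0},
    {"hand":1,"dx":0,"dy":0,"dz":0,"yaw":0},
    {"hand":1,"dx":0,"dy":0,"dz":0,"yaw":0}
  ]
}}

```text
clock: 14.13
eef_pos: [0.6196, 0.2756, 0.1278]
eef_rot: [3.142, -0.0, 0.47]
wrist_force: [-0.5, -0.1, -0.8]
grip_width: -0.0
grasp_force: 0.0
```

The fingertips have held for 3.4 s, 30 mm above the middle of the bun. The tip pixel agrees with the projection to about 2 px, so I'm handing in.

```bash
python3 -c "
from bench import bot
print(bot.job_done())"
```

```text
the job is handed in; nothing more can be done
None
```

I pressed the bell's plunger about 4 mm, past its 3 mm ring point, and let it up; the fingertips then held about 3 cm above the finished burger for over 3 s, and the job was handed in still pointing there.

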